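# Open the touch-latch glaze cupboard

## Robot

A 7-joint arm with a two-finger parallel gripper is mounted at the origin on the work surface. World frame = base frame: x ahead of the robot, y to its left, z up, the work surface at z = 0. Lengths are in mm, angles in rad, forces in N, time in s.
With the tool pointing down it reaches from about 400 to 875 mm from the base axis. Payload 4.4 kg.
Tool frame: the origin (TCP) lies at the very end of the fingers, on their centre line; the grasp point (between the pads) lies 19 mm behind it; z points along the fingers, y is the direction in which the jaws open and shut (so a half turn about z gives the same grasp; the last joint's range is limited). The gripper opens to 85 mm and grips with 20 to 120 N. Pads are 22 mm wide; open, the fingers measure 114 mm over their backs; the gripper's body (76 mm by 85 mm) begins 54 mm behind the grasp point. The pads swing forward as they close: fully open they stand 13 mm farther back than shut.
Start: joints at [-1.267, 0.628, 0.038, 1.517, -0.027, 0.996, -0.02], TCP at [234.906, 606.083, 231.313] pointing down, gripper open.
Joint ranges: [-3.06, 3.06], [-0.37, 2.12], [-1.25, 1.32], [0.18, 2.47], [-1.1, 4.24], [0.23, 1.98], [-2.94, 2.94]. Speed limits (rad/s): [2.57, 2.57, 3.14, 3.14, 3.14, 3.14, 3.14].

## Interface

Orientations are given as [roll, pitch, yaw] about the fixed x, y, z axes, in that order (R = Rz(yaw) Ry(pitch) Rx(roll)).
In Python, from cell import read_state, get_image, calibration, finish_job gives the robot as it stands. The module is installed in compiled form; this text tells all that it offers.
- The arm moves only by the tool apply_moves, never from a script. Its argument "increments" is a list of rows, each an object of numbers: "tx", "ty", "tz": the shift along the world's x, y, z in m; "rx", "ry", "rz": the turn, a rotation vector about the world's x, y, z in units of 5 degrees (1.0 is 5 degrees); "claw": the finger opening in m, from 0 to 0.0854. In form: [{"tx": .., "ty": .., "tz": .., "rx": .., "ry": .., "rz": .., "claw": ..}, ...]. A call has 1 to 12 rows; each row is the pose to reach, as a shift and turn from the pose commanded when the call began; what a row does not reach only later rows make up. A row lasts 1/10 s, in which the tool goes at most 50 mm and 8.59 degrees, less where a joint would pass 70% of its speed; a pose out of reach is approached as far as the arm can. A call with a gripper value outside its range is refused whole. The fingers move at their own pace and stop on an object; the grip force is fixed at half the most. Time passes only in rows, so rows that repeat a pose let the fingers close. It gives the time, the measured TCP pose, the force and the opening at its end, in the units of the state.
- read_state(): the state, without advancing time (a new reading comes with each control period).
- get_image(name): name is "scene" or "side" or "wrist"; returns the picture (400x640x3 uint8, red, green, blue); there is no depth.
- calibration(name): a dict with "camera_matrix" (3x3 intrinsics, pixels), "origin" and "attitude" of the camera in the world. Camera axes: x right, y up, looking along -z (the intrinsics and any distortion apply to the point x, -y, -z); pixel columns grow to the right and rows downward; lengths in mm; the calibration is good to about 2 mm. A picture is of the moment at which its call begins: read the wrist's pose just before it. calibration takes no time and is no camera call; for the wrist camera it gives the pose at the moment of the call.
- finish_job(): hands the job in, once; it reports no verdict.
The state is a dict: "clock": time; "qpos": joint angles; "qd": joint speeds; "tau": joint torques, N m; "eef_pos": TCP position; "tool_rot": TCP orientation; "force": force on the tool from outside, world axes, zero at the start; "torque": the same for the moment, N m; "width": finger opening in mm.
Only numpy, scipy, OpenCV 4.12 (cv2) and the standard library are available. Lean on these libraries where they do the work, as an engineer would, in place of code of your own. Each camera call takes 0.05 s, during which the arm holds its last target. There are 200 camera calls.

## Task

Open the blue cupboard in the pottery studio: press its handle-less door inwards with a fingertip near the free edge until the touch catch lets go, take the finger away so that the door springs ajar by itself, then reach behind the door's free edge with a finger and push it wide open, nearly square to the cupboard. Do not grip the door between the fingers, keep the white cupboard shut, and leave the jars, pots and tools where they stand.

Things in the scene. Friction and masses are not known exactly. Their poses are not given: they have to be found in the camera images.
- blue_cupboard: small bench-top cupboard, all blue, front (door side) towards the robot. Carcass 180 deep (x) x 210 wide (y) x 230 high. Origin: centre of its underside, on the table. Axes: +x runs from its front to its back, +y towards its hinge side (the left as the robot sees it), z up. It is fixed to the table. It has no handle: its door is held by a touch catch
- white_cupboard: small bench-top cupboard, all white, front (door side) towards the robot. Carcass 180 deep (x) x 210 wide (y) x 230 high. Origin: centre of its underside, on the table. Axes: +x runs from its front to its back, +y towards its hinge side (the left as the robot sees it), z up. It is fixed to the table. It has no handle: its door is held by a touch catch. Same build as the blue one; must stay shut
- blue_press (a point): centre of the small brass disc (26 across, flat) on the outer face of the blue door, right over the touch catch: 35 from the free edge, 175 from the hinge line, 44 below the top edge of the door. Moves with the door. Pressing here about 5 mm inwards with 4 to 6 N trips the catch (it lets go after some 3 mm; hard stop at 6 mm). Lean the tool so that the fingertips, not the wider gripper behind them, meet the door
- blue_edge (a point): top corner of the blue door at its free edge (the right edge as the robot sees it), at the height of its top edge (232 above the table), on the rear face of the panel, 210 from the hinge line. Moves with the door
- blue_hinge (a point): point on the upright hinge line of the blue door, at the height of the carcass top (230 above the table): in the cupboard's frame at x -98, y +105 mm
- blue_door (a joint): hinge of the blue door on its left edge, rad. 0 = shut, held by the catch (door 8 mm proud of the carcass); negative = pressed in, stop -0.035; positive = out towards the robot, stop 1.5. Released by the catch, a spring arm throws it out to about 0.4 (free edge 80 mm out); beyond that it swings with light drag (1 to 2 N at the edge) and stays where left
- white_door (a joint): hinge of the white door on its left edge, rad. 0 = shut, held by the catch (door 8 mm proud of the carcass); negative = pressed in, stop -0.035; positive = out towards the robot, stop 1.5. Its catch works in the same way; keep it shut
- blue_facing: outer panel of the blue door, 10 thick x 210 wide x 226 high, from 6 to 232 above the table; its rear face lies in the hinge line. Origin on the hinge line at table height
- blue_liner: raised pale-wood inner panel on the rear of the blue door, 6 thick, set in 14 from the free edge and the hinge edge and 22 from the top, so the door is 16 thick there. Origin on the hinge line at table height. Gripping the door (pressing on this and on the facing at once) fails the run
- glaze_jar: loose lidded jar 52 across, 85 high, green cap, standing inside the blue cupboard, 10 to 25 behind its centre; origin at the centre of its underside. Leave alone
- slip_jar: loose lidded jar 52 across, 85 high, orange cap, standing inside the blue cupboard, 10 to 25 behind its centre; origin at the centre of its underside. Leave alone
- oxide_jar: loose lidded jar 52 across, 85 high, black cap, standing inside the white cupboard, 10 to 25 behind its centre; origin at the centre of its underside. Leave alone
- mug: loose blue ceramic mug, 80 across, 90 high, on the table left of the work; origin at the centre of its underside. Leave alone
- bowl: loose terracotta bowl, 120 across, 55 high, on the table right of the work; origin at the centre of its underside. Leave alone
- wood_rib: loose flat wooden rib 110 x 55 x 12, lying on the table left of the work; origin at the centre of its underside. Leave alone
- slip_brush: loose brush, about 200 long, lying on the table right of the work. Leave alone

How it is judged:
By the outcome, as a careful person would: the job done as asked, in the order asked, and still so for the second after the job is handed in, with the robot touching nothing.
It also fails if it takes over 48 s, if anything falls off the work surface, if the arm or the gripper's body presses on something with over 40 N, if the wrist force passes 120 N, or if a joint passes its speed limit or range.

## Working session

There is one attempt and no reset: what is moved stays moved. The work goes in short steps, Python scripts to look and compute and a tool call to move; the robot and the scene stay as the last step left them, time stands still between calls to the robot, and variables do not carry over. Pictures are saved under pics/ and viewed, about 8 in all and at most 12, crops included, and the job is handed in when it is done.

Besides the shell and the picture viewer there is one more tool, called after "Request:" as name(argument=value, ...), one argument or row to a line, values as JSON. apply_moves: Moves the arm, as the interface text tells. Its arguments: {"type":"object","properties":{"increments":{"type":"array"}},"required":["increments"]}

```bash
mkdir -p pics
cat > h.py <<'E'
import numpy as np, cv2
from cell import *
def save(img,n): cv2.imwrite('pics/'+n,cv2.cvtColor(img,cv2.COLOR_RGB2BGR))
E
python3 - <<'E'
from h import *
print(read_state())
a=get_image('scene');b=get_image('side');np.save('scene.npy',a);np.save('side.npy',b)
save(a,'scene0.png');save(b,'side0.png')
for n in('scene','side','wrist'):print(n,calibration(n))
E
```

```text
{'clock': 0.0, 'qpos': array([-1.26684124,  0.62933876,  0.03841504,  1.51837632, -0.02697522,
        0.99627314, -0.01997781]), 'qd': array([ 8.45113070e-04, -1.88470957e-03,  4.34968665e-05, -3.75520452e-04,
        1.15957524e-03, -1.20342208e-04,  1.88322806e-03]), 'tau': array([ 5.89971605e-04, -5.63409805e+01,  1.22685079e+00, -1.93442631e+01,
        1.11473768e-02,  1.06228862e-02, -3.82620826e-06]), 'eef_pos': array([234.642417  , 605.5051584 , 230.39070464]), 'tool_rot': array([-3.13971462e+00,  2.93783010e-05,  2.77189485e+00]), 'force': array([ 0.19037913, -0.52253238, -0.35581969]), 'torque': array([ 0.03263999, -0.01705261, -0.02867668]), 'width': 85.10901843406025}
scene {'camera_matrix': array([[371.53895936,   0.        , 319.18258495],
       [  0.        , 371.53895936, 197.6677082 ],
       [  0.        ,   0.        ,   1.        ]]), 'origin': array([ 273.58508099,  161.64687951, 1151.57758646]), 'attitude': array([ 3.23746831e-01,  1.92168589e-03, -2.14790531e+00])}
side {'camera_matrix': array([[474.35236742,   0.        , 329.03476015],
       [  0.        , 474.35236742, 200.09858409],
       [  0.        ,   0.        ,   1.        ]]), 'origin': array([ 113.10822266,  140.32210121, 1543.70171679]), 'attitude': array([ 3.41257367e-01, -1.80384651e-03, -1.90299629e+00])}
wrist {'camera_matrix': array([[352.65736112,   0.        , 319.57372166],
       [  0.        , 352.65736112, 193.7593112 ],
       [  0.        ,   0.        ,   1.        ]]), 'origin': array([174.67672829, 629.78716209, 371.82793068]), 'attitude': array([-0.26217295,  0.00174344,  1.20113168])}
```

View pics/scene0.png

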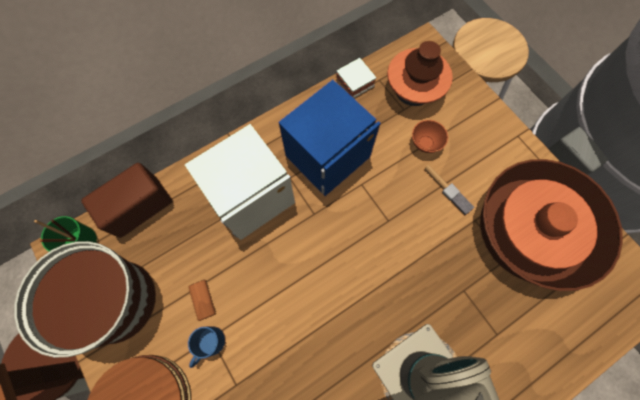

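View pics/side0.png

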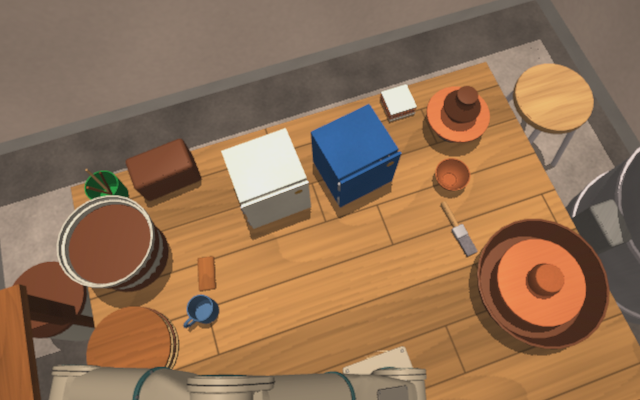

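The scene view shows the blue cupboard at about (330,135) and the white one at about (240,180). The side view shows them at (355,155) and (265,175). Next I'll zoom in and compute the top corners.

```bash
cat >> h.py <<'E'
from scipy.spatial.transform import Rotation as Ro
def cam(n):
    c=calibration(n); return c['camera_matrix'],c['origin'],Ro.from_euler('xyz',c['attitude']).as_matrix()
def ray(c,p):
    K,o,R=c; d=np.linalg.inv(K)@[p[0],p[1],1]; return o,R@np.array([d[0],-d[1],-d[2]])
def onz(c,p,z):
    o,d=ray(c,p); return o+d*(z-o[2])/d[2]
def proj(c,P):
    K,o,R=c; q=R.T@(np.asarray(P,float)-o); u=K@[q[0],-q[1],-q[2]]; return u[:2]/u[2]
E
python3 - <<'E'
from h import *
for n in('scene','side'):
    im=np.load(n+'.npy'); c=cam(n)
    print(n,'base',proj(c,[0,0,0]),'x+',proj(c,[300,0,0]),'y+',proj(c,[0,300,0]))
    hsv=cv2.cvtColor(im,cv2.COLOR_RGB2HSV)
    m=((hsv[...,0]>105)&(hsv[...,0]<125)&(hsv[...,1]>150)&(hsv[...,2]>100)).astype(np.uint8)
    k,l,s,_=cv2.connectedComponentsWithStats(m); i=1+s[1:,4].argmax(); m=(l==i).astype(np.uint8)
    ct=max(cv2.findContours(m,0,2)[0],key=cv2.contourArea)
    h=cv2.convexHull(ct); ap=cv2.approxPolyN(h,4).reshape(-1,2) if hasattr(cv2,'approxPolyN') else cv2.approxPolyDP(h,5,True).reshape(-1,2)
    for p in ap: print(p,onz(c,p,231).round(1))
    print(cv2.minAreaRect(ct))
a=np.load('scene.npy')[75:205,265:395];b=np.load('side.npy')[95:215,300:410]
save(np.hstack([cv2.resize(a,(400,400),interpolation=2),cv2.resize(b,(367,400),interpolation=2)]),'crop1.png')
E
```

```text
scene base [421.07237726 375.17885853] x+ [359.83373243 283.9597273 ] y+ [332.45539173 442.40599165]
[375 120] [ 640.7 -262.4  231. ]
[321 164] [611.  -61.7 231. ]
[278 123] [781.5 -29.2 231. ]
[333  80] [ 815.5 -237.3  231. ]
((327.02386474609375, 121.02840423583984), (59.441627502441406, 74.59245300292969), 50.01311492919922)
side base [384.17558594 390.02819197] x+ [350.41154091 295.34684281] y+ [289.48098094 425.6830884 ]
[397 149] [ 642.1 -264.3  231. ]
[338 179] [607.5 -61.  231. ]
[310 132] [783.6 -31.2 231. ]
[368 104] [ 818.  -235.8  231. ]
((353.79644775390625, 140.6048583984375), (54.442955017089844, 69.17838287353516), 62.74467086791992)
```

View pics/crop1.png

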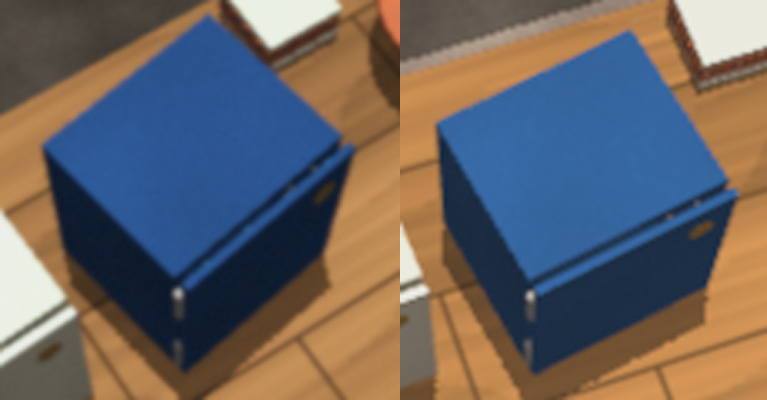

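The crop shows the blue door on the front, with the hinge pins at the left and the brass disc near the top right: scene pixel about (370.6,137.7), side pixel about (390.3,164). Next I'll fit the top rectangle and triangulate the disc.

```bash
cat > fit.py <<'E'
from h import *
from scipy.optimize import least_squares
# order: back-left, back-right, front-right, front-left (carcass top, z=230)
L=np.array([[90,105],[90,-105],[-90,-105],[-90,105]])
px={'scene':[(279.3,122.8),(332.9,79.9),(375.5,118.9),(322.8,166)],'side':[(311.1,132.8),(369,104.3),(398.1,149.6),(339,179)]}
W={n:np.array([onz(cam(n),p,230)[:2] for p in px[n]]) for n in px}
def rect(v): c,s=np.cos(v[2]),np.sin(v[2]); return L@np.array([[c,s],[-s,c]])+v[:2]
for n in [['scene'],['side'],['scene','side']]:
    r=least_squares(lambda v:np.concatenate([(rect(v)-W[k]).ravel() for k in n]),[700,-150,.15])
    print(n,r.x.round(3),'rms',np.sqrt(np.mean(r.fun**2)).round(1),r.fun.round(1))
v=r.x; np.save('pose.npy',v)
def cw(p,v=v): c,s=np.cos(v[2]),np.sin(v[2]); return np.array([c*p[0]-s*p[1]+v[0],s*p[0]+c*p[1]+v[1],p[2]])
if __name__=='__main__':
    A=[];b=[]
    for n,p in(('scene',(370.6,137.7)),('side',(390.3,164))):
        o,d=ray(cam(n),p); d/=np.linalg.norm(d); M=np.eye(3)-np.outer(d,d); A.append(M); b.append(M@o)
    print('disc tri',np.linalg.lstsq(np.vstack(A),np.hstack(b),rcond=None)[0])
    D=cw([-108,-70,188]); print('disc pred',D,proj(cam('scene'),D),proj(cam('side'),D))
    print('hinge',cw([-98,105,230]))
E
python3 fit.py
```

```text
['scene'] [ 7.11017e+02 -1.49827e+02  1.75000e-01] rms 1.6 [ 0.7  2.   1.4  0.1 -2.4 -2.8  0.3  0.7]
['side'] [ 7.10823e+02 -1.50852e+02  1.66000e-01] rms 1.6 [ 1.8  1.3  0.5 -0.8 -0.  -2.3 -2.2  1.8]
['scene', 'side'] [ 7.10920e+02 -1.50339e+02  1.71000e-01] rms 1.7 [ 1.2  1.2  0.9 -0.9 -3.1 -3.   0.6  0.7  1.4  2.1  0.9  0.2  0.6 -2.1
 -2.5  1.8]
disc tri [ 620.35149549 -240.38189746  181.32650919]
disc pred [ 616.39295207 -237.68150817  188.        ] [370.8920536  137.99870347] [390.24327154 164.58833342]
hinge [596.49564644 -63.52899677 230.        ]
```

Request:
apply_moves(
  increments=[
    {"tx":0.05,"ty":-0.03,"tz":0.04,"claw":0},
    {"tx":0.08,"ty":-0.07,"tz":0.07,"claw":0},
    {"tx":0.11,"ty":-0.11,"tz":0.09,"claw":0},
    {"tx":0.14,"ty":-0.15,"tz":0.09,"claw":0},
    {"tx":0.17,"ty":-0.19,"tz":0.09,"claw":0},
    {"tx":0.19,"ty":-0.235,"tz":0.09,"claw":0},
    {"tx":0.2,"ty":-0.28,"tz":0.09,"claw":0},
    {"tx":0.21,"ty":-0.325,"tz":0.09,"claw":0},
    {"tx":0.22,"ty":-0.37,"tz":0.09,"claw":0},
    {"tx":0.23,"ty":-0.415,"tz":0.09,"claw":0},
    {"tx":0.235,"ty":-0.46,"tz":0.09,"claw":0},
    {"tx":0.24,"ty":-0.505,"tz":0.09,"claw":0},
  ],
)

```text
$.increments[0]: bad value
```

```bash
cat > plan.py <<'E'
import sys
from h import *
v=np.load('pose.npy'); c,s=np.cos(v[2]),np.sin(v[2]); f=np.array([c,s,0]);l=np.array([-s,c,0]);u=np.array([0,0,1.])
def cw(p): return np.array([v[0],v[1],0])+f*p[0]+l*p[1]+u*p[2]
def to(p,th):
    "print shift (m) and turn (5deg) to TCP world p, tilt th deg forward, camera at the back"
    st=read_state(); R=Ro.from_euler('xyz',st['tool_rot']); t=np.radians(th)
    z=np.sin(t)*f-np.cos(t)*u; x=-np.cos(t)*f-np.sin(t)*u
    T=Ro.from_matrix(np.c_[x,np.cross(z,x),z])
    print('pos',st['eef_pos'].round(1),'F',st['force'].round(1),'q',st['qpos'].round(2),'t',st['clock'])
    print('to',p.round(1),'shift',((p-st['eef_pos'])/1000).round(4),'turn',((T*R.inv()).as_rotvec(degrees=True)/5).round(2))
E
python3 -c "
from plan import *
D=cw([-108,-70,188]); to(D-f*80+u*-8,45)"
```

```text
pos [234.7 605.6 230.5] F [ 0.8 -0.2  0.6] q [-1.27  0.63  0.04  1.52 -0.03  1.   -0.02] t 0.1
to [ 537.6 -251.3  180. ] shift [ 0.3029 -0.8568 -0.0505] turn [-0.89 -9.06  5.88]
```

Request:
apply_moves(
  increments=[
    {"tx":0.05,"ty":-0.03,"tz":0.04,"rx":0.0,"ry":0.0,"rz":0.0,"claw":0.001},
    {"tx":0.08,"ty":-0.07,"tz":0.07,"rx":0.0,"ry":0.0,"rz":0.0,"claw":0.001},
    {"tx":0.11,"ty":-0.11,"tz":0.09,"rx":0.0,"ry":0.0,"rz":0.0,"claw":0.001},
    {"tx":0.14,"ty":-0.15,"tz":0.09,"rx":0.0,"ry":0.0,"rz":0.0,"claw":0.001},
    {"tx":0.17,"ty":-0.19,"tz":0.09,"rx":0.0,"ry":0.0,"rz":0.0,"claw":0.001},
    {"tx":0.19,"ty":-0.235,"tz":0.09,"rx":0.0,"ry":0.0,"rz":0.0,"claw":0.001},
    {"tx":0.2,"ty":-0.28,"tz":0.09,"rx":0.0,"ry":0.0,"rz":0.0,"claw":0.001},
    {"tx":0.21,"ty":-0.325,"tz":0.09,"rx":0.0,"ry":0.0,"rz":0.0,"claw":0.001},
    {"tx":0.22,"ty":-0.37,"tz":0.09,"rx":0.0,"ry":0.0,"rz":0.0,"claw":0.001},
    {"tx":0.23,"ty":-0.415,"tz":0.09,"rx":0.0,"ry":0.0,"rz":0.0,"claw":0.001},
    {"tx":0.235,"ty":-0.46,"tz":0.09,"rx":0.0,"ry":0.0,"rz":0.0,"claw":0.001},
    {"tx":0.24,"ty":-0.505,"tz":0.09,"rx":0.0,"ry":0.0,"rz":0.0,"claw":0.001},
  ],
)

```text
clock: 1.3
eef_pos: [474.5, 101.2, 321.1]
tool_rot: [-3.141, -0.0, 2.772]
force: [0.3, 0.2, -0.7]
width: 1.4
```

```bash
python3 -c "
from plan import *
D=cw([-108,-70,188]); to(D-f*80+u*-8,45)"
```

```text
pos [474.5 101.2 321.1] F [ 0.3  0.2 -0.7] q [-0.39  0.29  0.15  1.84 -0.05  1.02  0.99] t 1.3
to [ 537.6 -251.3  180. ] shift [ 0.063  -0.3525 -0.1411] turn [-0.9  -9.06  5.87]
```

Request:
apply_moves(
  increments=[
    {"tx":0.005,"ty":-0.03,"tz":0.0,"rx":-0.07,"ry":-0.75,"rz":0.49,"claw":0.001},
    {"tx":0.01,"ty":-0.06,"tz":0.0,"rx":-0.15,"ry":-1.5,"rz":0.98,"claw":0.001},
    {"tx":0.015,"ty":-0.09,"tz":0.0,"rx":-0.22,"ry":-2.26,"rz":1.47,"claw":0.001},
    {"tx":0.02,"ty":-0.12,"tz":0.0,"rx":-0.3,"ry":-3.02,"rz":1.96,"claw":0.001},
    {"tx":0.025,"ty":-0.15,"tz":-0.01,"rx":-0.37,"ry":-3.77,"rz":2.45,"claw":0.001},
    {"tx":0.03,"ty":-0.18,"tz":-0.02,"rx":-0.45,"ry":-4.53,"rz":2.94,"claw":0.001},
    {"tx":0.035,"ty":-0.21,"tz":-0.035,"rx":-0.52,"ry":-5.28,"rz":3.43,"claw":0.001},
    {"tx":0.04,"ty":-0.24,"tz":-0.05,"rx":-0.6,"ry":-6.04,"rz":3.92,"claw":0.001},
    {"tx":0.045,"ty":-0.27,"tz":-0.07,"rx":-0.67,"ry":-6.79,"rz":4.4,"claw":0.001},
    {"tx":0.05,"ty":-0.3,"tz":-0.09,"rx":-0.75,"ry":-7.55,"rz":4.9,"claw":0.001},
    {"tx":0.055,"ty":-0.33,"tz":-0.12,"rx":-0.82,"ry":-8.3,"rz":5.38,"claw":0.001},
    {"tx":0.063,"ty":-0.3525,"tz":-0.141,"rx":-0.9,"ry":-9.06,"rz":5.87,"claw":0.001},
  ],
)

```text
clock: 2.5
eef_pos: [562.8, -125.1, 303.7]
tool_rot: [3.085, 0.637, -3.125]
force: [1.1, 0.4, 1.0]
width: 0.9
```

```bash
python3 -c "
from plan import *
D=cw([-108,-70,188]); to(D-f*25+u*-8,45)
a=get_image('wrist'); save(a,'w1.png');b=get_image('scene');save(b[60:220,250:450],'s1.png')
print(proj(cam('wrist'),D))"
```

```text
pos [ 562.8 -125.1  303.7] F [1.1 0.4 1. ] q [ 0.45  0.25 -0.16  2.19 -1.1   0.23  2.94] t 2.5
to [ 591.8 -241.9  180. ] shift [ 0.029  -0.1168 -0.1237] turn [-0.33 -1.74  1.33]
[153.96246897 146.34957377]
```

View pics/w1.png

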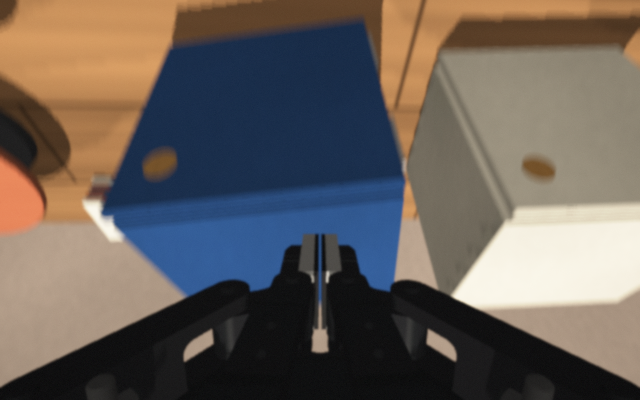

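The joint limits (j5, j6, j7) stopped the tilt, with the camera at the back. The wrist view shows the blue disc at (160,163), predicted (154,146) from above, so the fit is sound. The joints look like a Gen3 + 2F-85, so I'll check that model and find a reachable lean.

```bash
cat > kin.py <<'E'
from plan import *
from scipy.optimize import least_squares
P=np.pi
J=[((0,0,.15643),P),((0,.005375,-.12838),P/2),((0,-.21038,-.006375),-P/2),((0,.006375,-.21038),P/2),((0,-.20843,-.006375),-P/2),((0,.00017505,-.10593),P/2),((0,-.10593,-.00017505),-P/2)]
lo=np.array([-3.06,-.37,-1.25,.18,-1.1,.23,-2.94]);hi=np.array([3.06,2.12,1.32,2.47,4.24,1.98,2.94])
def fk(q,tool=0.):
    p=np.zeros(3);R=Ro.identity()
    for (o,r),a in zip(J,q):
        p=p+R.apply(np.array(o)*1000); R=R*Ro.from_euler('x',r)*Ro.from_euler('z',a)
    p=p+R.apply([0,0,-61.525]); R=R*Ro.from_euler('x',P)
    return p+R.apply([0,0,tool]),R
E
python3 - <<'E'
from kin import *
st=read_state()
for q,e,r in[([-1.26684124,0.62933876,0.03841504,1.51837632,-0.02697522,0.99627314,-0.01997781],[234.6424,605.505,230.39],[-3.1397,0,2.77189]),(st['qpos'],st['eef_pos'],st['tool_rot'])]:
    p,R=fk(q); Rm=Ro.from_euler('xyz',r); print(p,'tool off',Rm.inv().apply(np.array(e)-p),'rot diff',(R.inv()*Rm).as_rotvec(degrees=True))
print(st['qpos'])
E
```

```text
[187.90063692 475.80316552 286.46356441] tool off [  3.28257846 137.93397297  55.8126033 ] rot diff [-6.64558789e-04  1.98001665e-03  9.00002749e+01]
[ 383.69631791 -107.73063302  318.5695798 ] tool off [-138.02969058  -26.89466906  117.20704707] rot diff [-2.11962482e-14 -4.46004389e-14  9.00000000e+01]
[ 0.45248949  0.25336063 -0.16226506  2.18522921 -1.09907396  0.23319518
  2.94064597]
```

```bash
cat >> kin.py <<'E'
Rz90=Ro.from_euler('z',90,degrees=True)
def dirs(q):
    R=Ro.identity();D=[]
    for (o,r),a in zip(J,q):
        R=R*Ro.from_euler('x',r)*Ro.from_euler('z',a); D.append(-R.apply([0,0,1]))
    return np.c_[[0,0,1.],D[2],D[4],D[6]],R*Ro.from_euler('x',P)*Rz90
E
python3 - <<'E'
from kin import *
st=read_state()
S=[([-1.26684124,0.62933876,0.03841504,1.51837632,-0.02697522,0.99627314,-0.01997781],[234.6424,605.505,230.39]),(st['qpos'],st['eef_pos']),([-0.39,.29,.15,1.84,-.05,1.02,.99],[474.5,101.2,321.1])]
A=np.vstack([dirs(q)[0] for q,_ in S]);b=np.hstack([e for _,e in S])
x=np.linalg.lstsq(A,b,rcond=None)[0];print(x,(A@x-b).round(1));np.save('len.npy',x)
E
```

```text
[336.85010405 541.09220027 396.55440124 323.53110091] [-25.6  10.2   4.2  -0.7  23.8  -5.8  -4.1  30.6   1.6]
```

```bash
cat >> kin.py <<'E'
def cols(q):
    R=Ro.identity();D=[]
    for (o,r),a in zip(J,q):
        R=R*Ro.from_euler('x',r)*Ro.from_euler('z',a); D.append(-R.apply([0,0,1]))
    return np.c_[[0,0,1.],D[2],D[4],D[6],D[1],D[3]],R*Ro.from_euler('x',P)*Rz90
E
python3 - <<'E'
from kin import *
st=read_state()
S=[([-1.26684124,0.62933876,0.03841504,1.51837632,-0.02697522,0.99627314,-0.01997781],[234.6424,605.505,230.39]),(st['qpos'],st['eef_pos']),([-0.39,.29,.15,1.84,-.05,1.02,.99],[474.5,101.2,321.1])]
A=np.vstack([cols(q)[0] for q,_ in S]);b=np.hstack([e for _,e in S])
x=np.linalg.lstsq(A,b,rcond=None)[0];print(x,(A@x-b).round(1));np.save('len.npy',x)
def f6(q): C,R=cols(q); return C@x,R
D=cw([-108,-70,188]); rng=np.random.default_rng(0)
mid=np.array([.3,.5,0,1.8,0,.9,0])
def cost(q,p,T,al=.0): 
    pp,R=f6(q); return np.r_[(pp-p)/2,(T.inv()*R).as_rotvec()*60]
for th in(30,40,50):
  for al in(-40,0,40):
   for psi in(0,90,180,270):
    t,a=np.radians(th),np.radians(al); h=np.cos(a)*f+np.sin(a)*l
    z=np.sin(t)*h-np.cos(t)*u; x0=-np.cos(t)*h-np.sin(t)*u
    T=Ro.from_rotvec(z*np.radians(psi))*Ro.from_matrix(np.c_[x0,np.cross(z,x0),z])
    best=None
    for k in range(14):
        q0=np.clip(mid+rng.normal(0,.5,7),lo+.05,hi-.05) if k<9 else rng.uniform(lo+.05,hi-.05)
        r=least_squares(cost,q0,args=(D-f*60-u*8,T),bounds=(lo+.04,hi-.04),max_nfev=60)
        if r.cost<.01:
            m=np.min(np.r_[r.x-lo,hi-r.x])
            if best is None or m>best[0]: best=(m,r.x)
    if best: print(th,al,psi,round(best[0],2),best[1].round(2))
E
```

```text
[343.84228516 554.42345733 384.7033931  351.87719871  21.45164985
   8.00222184] [ 1.3 -0.8  0.3  0.1 -0.8  0.1 -0.4  2.2 -0.4]
30 -40 0 0.31 [ 0.91  0.66 -0.88  2.16  1.68  0.62 -0.19]
30 -40 90 0.05 [ 0.54  0.52 -0.33  2.18  1.76  0.28 -1.93]
30 -40 180 0.04 [ 0.77  0.59 -0.66  2.16  1.69  0.47  2.9 ]
30 -40 270 0.29 [ 0.82  0.61 -0.74  2.16  1.69  0.52  1.35]
30 0 0 0.09 [ 1.2   0.75 -0.98  2.06  1.12  0.32  1.22]
30 0 90 0.11 [ 1.21  0.76 -1.01  2.06  1.14  0.34 -0.38]
30 0 180 0.16 [ 1.24  0.8  -1.08  2.06  1.22  0.39 -2.01]
30 0 270 0.15 [ 1.24  0.79 -1.06  2.06  1.2   0.38  2.72]
30 40 0 0.19 [ 0.5   0.67  0.25  1.8  -0.91  0.92 -2.49]
30 40 90 0.51 [ 0.83  0.68 -0.26  1.78 -0.55  0.74  1.91]
30 40 180 0.51 [ 0.8   0.67 -0.22  1.78 -0.59  0.75  0.37]
30 40 270 0.43 [ 1.06  0.75 -0.65  1.77 -0.15  0.66 -1.59]
40 -40 0 0.15 [ 0.71  0.61 -0.61  2.32  2.27  0.63 -0.84]
40 -40 90 0.15 [ 0.72  0.61 -0.62  2.32  2.26  0.64 -2.4 ]
40 -40 180 0.17 [ 0.99  0.8  -1.08  2.3   2.06  0.93  2.62]
40 -40 270 0.17 [ 0.96  0.78 -1.04  2.3   2.08  0.89  1.02]
40 0 0 0.05 [ 1.34  0.87 -1.12  2.16  1.89  0.28  0.57]
40 0 90 0.06 [ 1.35  0.88 -1.13  2.16  1.87  0.29 -0.99]
40 0 180 0.07 [ 1.35  0.88 -1.13  2.16  1.87  0.3  -2.55]
40 0 270 0.05 [ 1.34  0.87 -1.11  2.17  1.89  0.28  2.14]
40 40 0 0.16 [ 1.1   0.79 -0.57  1.78 -0.49  0.7  -2.78]
40 40 90 0.49 [ 1.05  0.77 -0.49  1.79 -0.57  0.72  2.  ]
40 40 180 0.5 [ 1.03  0.76 -0.46  1.79 -0.6   0.73  0.46]
40 40 270 0.5 [ 1.03  0.76 -0.46  1.79 -0.6   0.73 -1.11]
50 0 0 0.13 [ 1.23  0.78 -0.75  2.26  3.67  0.36 -1.16]
50 0 90 0.09 [ 1.29  0.83 -0.86  2.26  3.46  0.32 -2.5 ]
50 0 270 0.18 [ 1.16  0.75 -0.64  2.27  3.82  0.41  0.23]
50 40 0 0.37 [ 1.19  0.87 -0.6   1.78 -0.65  0.75 -2.57]
50 40 90 0.47 [ 1.26  0.92 -0.73  1.78 -0.5   0.7   2.01]
50 40 180 0.49 [ 1.22  0.89 -0.66  1.78 -0.58  0.72  0.52]
50 40 270 0.26 [ 1.06  0.82 -0.38  1.79 -0.84  0.85 -0.83]
```

```bash
cat > sim.py <<'E'
from kin import *
L6=np.load('len.npy')
def f6(q): C,R=cols(q); return C@L6,R
def track(q,p,T,n=12):
    "DLS tracking as a rehearsal of the controller, from q to pose p,T in n rows"
    p0,R0=f6(q); rv=(T*R0.inv()).as_rotvec()
    for i in range(1,n+1):
        pt=p0+(p-p0)*i/n; Tt=Ro.from_rotvec(rv*i/n)*R0
        for _ in range(6):
            pp,R=f6(q); e=np.r_[(pt-pp)/500,(Tt*R.inv()).as_rotvec()]
            Jm=np.zeros((6,7))
            for j in range(7):
                dq=q.copy();dq[j]+=1e-4;p2,R2=f6(dq);Jm[:,j]=np.r_[(p2-pp)/500,(R2*R.inv()).as_rotvec()]/1e-4
            q=np.clip(q+Jm.T@np.linalg.solve(Jm@Jm.T+1e-3*np.eye(6),e),lo,hi)
    pp,R=f6(q);print('q',q.round(2),'err mm',np.linalg.norm(pp-p).round(1),'deg',np.degrees((T*R.inv()).magnitude()).round(1));return q
def press(th=50,al=40):
    t,a=np.radians(th),np.radians(al); h=np.cos(a)*f+np.sin(a)*l; z=np.sin(t)*h-np.cos(t)*u
    y=np.cross(z,f);y/=np.linalg.norm(y);x=np.cross(y,z)
    if x@f<0:x,y=-x,-y
    return Ro.from_matrix(np.c_[x,y,z])
def down(deg):
    a=np.radians(deg);x=np.array([np.cos(a),np.sin(a),0]);z=-u;return Ro.from_matrix(np.c_[x,np.cross(z,x),z])
def cmd(p,T):
    st=read_state(); R=Ro.from_euler('xyz',st['tool_rot'])
    print('pos',st['eef_pos'].round(1),'F',st['force'].round(1),'q',st['qpos'].round(2),'t',round(st['clock'],2))
    print('SHIFT',((p-st['eef_pos'])/1000).round(4),'TURN',((T*R.inv()).as_rotvec(degrees=True)/5).round(2))
E
python3 - <<'E'
from sim import *
q=read_state()['qpos']; D=cw([-108,-70,188]); A=np.array([490,-130,300.])
for cam_ in(100,60):
  for th,al in((50,40),(45,50),(50,50)):
    print(cam_,th,al); q1=track(q,A,down(cam_),12); q2=track(q1,D-f*70-u*8,press(th,al),12); track(q2,D-f*10-u*8,press(th,al),6)
T=press(50,40);print(T.as_matrix().round(2))
cmd(A,down(100))
E
```

```text
100 50 40
q [-0.44  0.46  0.95  1.85 -0.43  1.05  0.86] err mm 0.0 deg 0.0
q [ 0.61  0.81  0.36  1.83 -1.1   1.26  0.14] err mm 40.9 deg 7.0
q [ 0.72  0.82  0.05  1.73 -1.1   1.07 -0.04] err mm 7.3 deg 1.4
100 45 50
q [-0.44  0.46  0.95  1.85 -0.43  1.05  0.86] err mm 0.0 deg 0.0
q [ 0.42  0.87  0.63  1.72 -1.1   1.45  0.06] err mm 26.1 deg 4.3
q [ 0.48  0.86  0.41  1.61 -1.1   1.32 -0.11] err mm 5.6 deg 0.9
100 50 50
q [-0.44  0.46  0.95  1.85 -0.43  1.05  0.86] err mm 0.0 deg 0.0
q [ 0.5   0.9   0.55  1.71 -1.1   1.48  0.04] err mm 29.5 deg 4.8
q [ 0.57  0.88  0.31  1.6  -1.1   1.33 -0.13] err mm 6.2 deg 1.0
60 50 40
q [-0.57  0.6   1.26  1.85 -0.63  1.16  0.38] err mm 0.0 deg 0.0
q [ 0.63  0.81  0.33  1.83 -1.1   1.24  0.13] err mm 36.2 deg 6.2
q [ 0.72  0.82  0.05  1.73 -1.1   1.06 -0.04] err mm 6.5 deg 1.2
60 45 50
q [-0.57  0.6   1.26  1.85 -0.63  1.16  0.38] err mm 0.0 deg 0.0
q [ 0.43  0.87  0.61  1.72 -1.1   1.44  0.05] err mm 23.8 deg 3.9
q [ 0.48  0.86  0.4   1.61 -1.1   1.32 -0.11] err mm 5.2 deg 0.9
60 50 50
q [-0.57  0.6   1.26  1.85 -0.63  1.16  0.38] err mm 0.0 deg 0.0
q [ 0.51  0.89  0.53  1.71 -1.1   1.47  0.03] err mm 26.4 deg 4.3
q [ 0.57  0.88  0.3   1.6  -1.1   1.33 -0.13] err mm 5.7 deg 1.0
[[ 0.86  0.13  0.49]
 [-0.21 -0.78  0.59]
 [ 0.47 -0.61 -0.64]]
pos [ 565.6 -124.4  306.4] F [ 0.3  0.6 -0.9] q [ 0.45  0.25 -0.16  2.19 -1.1   0.23  2.94] t 2.6
SHIFT [-0.0756 -0.0056 -0.0064] TURN [  4.57   6.61 -15.83]
```

Request:
apply_moves(
  increments=[
    {"tx":-0.02,"ty":0.0,"tz":0.0,"rx":0.38,"ry":0.55,"rz":-1.32,"claw":0.001},
    {"tx":-0.03,"ty":0.0,"tz":0.0,"rx":0.76,"ry":1.1,"rz":-2.64,"claw":0.001},
    {"tx":-0.04,"ty":0.0,"tz":0.0,"rx":1.14,"ry":1.65,"rz":-3.96,"claw":0.001},
    {"tx":-0.05,"ty":0.0,"tz":0.0,"rx":1.52,"ry":2.2,"rz":-5.28,"claw":0.001},
    {"tx":-0.06,"ty":0.0,"tz":0.0,"rx":1.9,"ry":2.75,"rz":-6.6,"claw":0.001},
    {"tx":-0.075,"ty":0.0,"tz":0.0,"rx":2.28,"ry":3.3,"rz":-7.92,"claw":0.001},
    {"tx":-0.075,"ty":0.0,"tz":0.0,"rx":2.66,"ry":3.86,"rz":-9.24,"claw":0.001},
    {"tx":-0.075,"ty":0.0,"tz":0.0,"rx":3.04,"ry":4.4,"rz":-10.55,"claw":0.001},
    {"tx":-0.075,"ty":0.0,"tz":0.0,"rx":3.43,"ry":4.96,"rz":-11.87,"claw":0.001},
    {"tx":-0.075,"ty":0.0,"tz":0.0,"rx":3.8,"ry":5.5,"rz":-13.2,"claw":0.001},
    {"tx":-0.075,"ty":0.0,"tz":0.0,"rx":4.19,"ry":6.06,"rz":-14.5,"claw":0.001},
    {"tx":-0.0756,"ty":-0.0056,"tz":-0.0064,"rx":4.57,"ry":6.61,"rz":-15.83,"claw":0.001},
  ],
)

```text
clock: 3.8
eef_pos: [488.9, -127.4, 299.2]
tool_rot: [3.125, 0.013, 1.793]
force: [-0.2, -0.5, -0.5]
width: 0.7
```

Run:
```python
from sim import *
D=cw([-108,-70,188]); q=read_state()['qpos']
print(np.linalg.norm(f6(q)[0]-read_state()['eef_pos']))
for th,al in((50,40),(45,40),(40,40)):
    track(q,D-f*70-u*8,press(th,al),12); cmd(D-f*70-u*8,press(th,al))
```

```text
8.679354737160436
q [ 0.62  0.81  0.35  1.83 -1.1   1.26  0.14] err mm 39.6 deg 6.8
pos [ 488.9 -127.4  299.2] F [-0.2 -0.5 -0.5] q [-0.41  0.45  0.88  1.86 -0.4   1.01  0.86] t 3.8
SHIFT [ 0.0585 -0.1222 -0.1192] TURN [ 11.47   2.55 -19.5 ]
q [ 0.52  0.79  0.45  1.84 -1.1   1.24  0.14] err mm 35.4 deg 6.1
pos [ 488.9 -127.4  299.2] F [-0.2 -0.5 -0.5] q [-0.41  0.45  0.88  1.86 -0.4   1.01  0.86] t 3.8
SHIFT [ 0.0585 -0.1222 -0.1192] TURN [ 10.34   2.06 -19.3 ]
q [ 0.42  0.77  0.55  1.84 -1.1   1.22  0.14] err mm 30.0 deg 5.2
pos [ 488.9 -127.4  299.2] F [-0.2 -0.5 -0.5] q [-0.41  0.45  0.88  1.86 -0.4   1.01  0.86] t 3.8
SHIFT [ 0.0585 -0.1222 -0.1192] TURN [  9.21   1.65 -19.13]
```

```bash
cat >> sim.py <<'E'
def trackb(q,p,T,n=12):
    p0,R0=f6(q); rv=(T*R0.inv()).as_rotvec(); q=np.clip(q,lo+.01,hi-.01)
    for i in range(1,n+1):
        pt=p0+(p-p0)*i/n; Tt=Ro.from_rotvec(rv*i/n)*R0; qa=q
        g=lambda q:np.r_[(f6(q)[0]-pt)/5,(Tt.inv()*f6(q)[1]).as_rotvec()*100,(q-qa)*.3]
        q=least_squares(g,q,bounds=(lo+.005,hi-.005),max_nfev=40).x
    pp,R=f6(q);return q,np.linalg.norm(pp-p),np.degrees((T*R.inv()).magnitude())
E
python3 - <<'E'
from sim import *
D=cw([-108,-70,188]); q=read_state()['qpos']; P0=D-f*60-u*8
for th,al in((50,40),(40,40),(45,30),(45,55),(35,20)):
  for roll in(0,90,45):
    T=press(th,al)*Ro.from_euler('z',roll,degrees=True)
    qq,e,d=trackb(q,P0,T); print(th,al,roll,qq.round(2),'err',e.round(1),d.round(1),'fwd',(T.as_matrix()[:,2]@f).round(2))
E
```

```text
50 40 0 [ 0.79  0.79  0.04  1.81 -1.09  1.07  0.03] err 0.0 0.0 fwd 0.59
50 40 90 [ 1.42  1.18 -1.24  2.    0.82  0.37  2.93] err 64.3 8.4 fwd 0.59
50 40 45 [ 0.79  0.79  0.04  1.81 -1.1   1.07 -0.76] err 0.0 0.0 fwd 0.59
40 40 0 [ 0.56  0.73  0.3   1.82 -1.09  1.07  0.05] err 0.0 0.0 fwd 0.49
40 40 90 [ 1.35  1.08 -1.24  1.94  0.84  0.52  2.93] err 51.3 6.8 fwd 0.49
40 40 45 [ 0.56  0.73  0.3   1.82 -1.1   1.07 -0.74] err 0.0 0.0 fwd 0.49
45 30 0 [ 0.9   0.71 -0.18  1.92 -1.1   0.77  0.13] err 0.0 0.0 fwd 0.61
45 30 90 [ 1.43  1.1  -1.24  2.02  0.93  0.36  2.93] err 35.0 4.5 fwd 0.61
45 30 45 [ 0.9   0.71 -0.18  1.92 -1.09  0.77 -0.66] err 0.0 0.0 fwd 0.61
45 55 0 [ 0.46  0.88  0.53  1.64 -1.1   1.44 -0.05] err 0.0 0.0 fwd 0.41
45 55 90 [ 1.3   1.15 -1.24  1.87  0.71  0.63  2.93] err 83.8 11.9 fwd 0.41
45 55 45 [ 0.46  0.88  0.53  1.64 -1.09  1.44 -0.84] err 0.0 0.0 fwd 0.41
35 20 0 [ 0.74  0.61 -0.08  1.99 -1.1   0.59  0.16] err 0.0 0.0 fwd 0.54
35 20 90 [ 1.38  0.99 -1.24  1.98  0.98  0.48  2.93] err 8.9 1.2 fwd 0.54
35 20 45 [ 0.74  0.61 -0.08  1.99 -1.1   0.59 -0.63] err 0.0 0.0 fwd 0.54
```

Request:
apply_moves(
  increments=[
    {"tx":0.0,"ty":-0.01,"tz":0.0,"rx":0.8,"ry":0.18,"rz":-1.37,"claw":0.001},
    {"tx":0.0,"ty":-0.02,"tz":0.0,"rx":1.61,"ry":0.36,"rz":-2.73,"claw":0.001},
    {"tx":0.0,"ty":-0.03,"tz":0.0,"rx":2.41,"ry":0.54,"rz":-4.1,"claw":0.001},
    {"tx":0.0,"ty":-0.04,"tz":0.0,"rx":3.21,"ry":0.71,"rz":-5.46,"claw":0.001},
    {"tx":0.0,"ty":-0.05,"tz":0.0,"rx":4.01,"ry":0.89,"rz":-6.83,"claw":0.001},
    {"tx":0.01,"ty":-0.06,"tz":0.0,"rx":4.82,"ry":1.07,"rz":-8.19,"claw":0.001},
    {"tx":0.01,"ty":-0.07,"tz":-0.01,"rx":5.62,"ry":1.25,"rz":-9.56,"claw":0.001},
    {"tx":0.02,"ty":-0.08,"tz":-0.02,"rx":6.42,"ry":1.43,"rz":-10.92,"claw":0.001},
    {"tx":0.02,"ty":-0.09,"tz":-0.03,"rx":7.23,"ry":1.61,"rz":-12.29,"claw":0.001},
    {"tx":0.03,"ty":-0.1,"tz":-0.05,"rx":8.03,"ry":1.79,"rz":-13.65,"claw":0.001},
    {"tx":0.04,"ty":-0.11,"tz":-0.07,"rx":8.83,"ry":1.96,"rz":-15.02,"claw":0.001},
    {"tx":0.05,"ty":-0.122,"tz":-0.09,"rx":9.64,"ry":2.14,"rz":-16.38,"claw":0.001},
  ],
)

```text
clock: 5.0
eef_pos: [538.1, -250.6, 205.9]
tool_rot: [-2.563, -0.523, 0.115]
force: [-0.3, -0.3, -1.9]
width: 0.7
```

Run:
```python
from sim import *
D=cw([-108,-70,188]); cmd(D-f*50-u*8,press(50,40))
print(trackb(read_state()['qpos'],D-f*50-u*8,press(50,40),4))
```

```text
pos [ 538.1 -250.6  205.9] F [-0.3 -0.3 -1.9] q [ 0.47  0.8   0.54  1.73 -1.1   1.38  0.26] t 5.0
SHIFT [ 0.029   0.0044 -0.0259] TURN [ 1.83  0.33 -3.11]
(array([ 0.7871483 ,  0.79327512,  0.02979558,  1.79294123, -1.095     ,
        1.05939756,  0.01114687]), np.float64(0.002014192188400444), np.float64(0.0003565615835384004))
```

Request:
apply_moves(
  increments=[
    {"tx":0.009,"ty":0.002,"tz":-0.01,"rx":0.6,"ry":0.11,"rz":-1.0,"claw":0.001},
    {"tx":0.018,"ty":0.003,"tz":-0.018,"rx":1.2,"ry":0.22,"rz":-2.1,"claw":0.001},
    {"tx":0.029,"ty":0.0044,"tz":-0.0259,"rx":1.83,"ry":0.33,"rz":-3.11,"claw":0.001},
    {"tx":0.029,"ty":0.0044,"tz":-0.0259,"rx":1.83,"ry":0.33,"rz":-3.11,"claw":0.001},
    {"tx":0.029,"ty":0.0044,"tz":-0.0259,"rx":1.83,"ry":0.33,"rz":-3.11,"claw":0.001},
  ],
)

```text
clock: 5.5
eef_pos: [566.8, -247.4, 182.9]
tool_rot: [-2.387, -0.491, -0.239]
force: [-0.1, -0.3, -0.1]
width: 0.9
```

Run:
```python
from sim import *
D=cw([-108,-70,188]); cmd(D-f*15-u*5,press(50,40))
w=get_image('wrist');print(proj(cam('wrist'),D));b=get_image('side')[80:240,280:480]
save(np.vstack([cv2.resize(w,(480,300)),cv2.resize(b,(480,300))]),'p2.png')
```

```text
pos [ 566.8 -247.4  182.9] F [-0.1 -0.3 -0.1] q [ 0.78  0.79  0.04  1.8  -1.1   1.07  0.02] t 5.5
SHIFT [0.0348 0.0072 0.0001] TURN [ 0.05  0.06 -0.04]
[310.18438576 149.02285464]
```

View pics/p2.png

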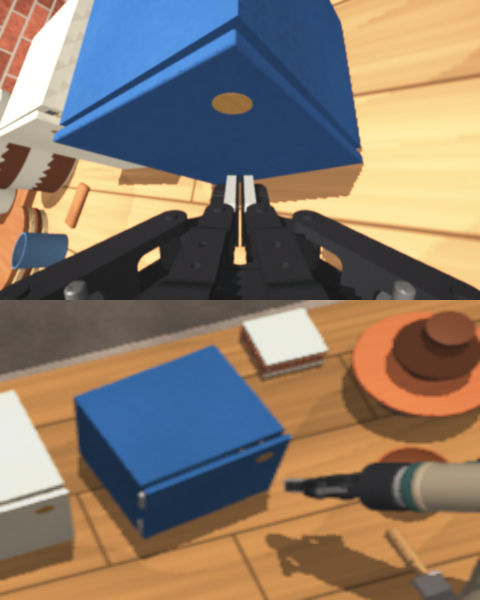

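The wrist view shows the disc at about (309,137), predicted (310,149). The fingers are clear of the door. I'll measure the disc on the door plane to correct the aim.

Run:
```python
from sim import *
D=cw([-108,-70,188]); w=get_image('wrist'); c=cam('wrist')
h=cv2.cvtColor(w,cv2.COLOR_RGB2HSV); m=((h[...,0]>8)&(h[...,0]<28)&(h[...,1]>90)).astype(np.uint8); m[:90]=0;m[190:]=0;m[:,:250]=0;m[:,370:]=0
k,lb,s,ce=cv2.connectedComponentsWithStats(m); i=1+s[1:,4].argmax(); print(ce[i],s[i])
o,d=ray(c,ce[i])
for x in(-103,-108,-113):
    pl=cw([x,0,0]); p=o+d*(((pl-o)@f)/(d@f)); r=p-np.array([v[0],v[1],0]); print(x,'cup frame',(r@f).round(1),(r@l).round(1),r[2].round(1))
```

```text
[308.94655172 138.98793103] [ 283  126   53   27 1160]
-103 cup frame -103.0 -70.2 190.0
-108 cup frame -108.0 -75.8 196.8
-113 cup frame -113.0 -81.3 203.5
```

Request:
apply_moves(
  increments=[
    {"tx":0.01,"ty":0.004,"tz":0.001,"rx":0.0,"ry":0.0,"rz":0.0,"claw":0.001},
    {"tx":0.02,"ty":0.007,"tz":0.001,"rx":0.0,"ry":0.0,"rz":0.0,"claw":0.001},
    {"tx":0.0287,"ty":0.01,"tz":0.001,"rx":0.0,"ry":0.0,"rz":0.0,"claw":0.001},
    {"tx":0.0336,"ty":0.0109,"tz":0.001,"rx":0.0,"ry":0.0,"rz":0.0,"claw":0.001},
    {"tx":0.0336,"ty":0.0109,"tz":0.001,"rx":0.0,"ry":0.0,"rz":0.0,"claw":0.001},
    {"tx":0.0336,"ty":0.0109,"tz":0.001,"rx":0.0,"ry":0.0,"rz":0.0,"claw":0.001},
  ],
)

```text
clock: 6.25
eef_pos: [601.1, -236.1, 183.9]
tool_rot: [-2.386, -0.491, -0.24]
force: [0.4, 0.6, -0.3]
width: 1.1
```

```bash
cat > w.py <<'E'
from plan import *
st=read_state(); r=st['eef_pos']-np.array([v[0],v[1],0]); F=st['force']
print('cup TCP',(r@f).round(1),(r@l).round(1),r[2].round(1),'F fwd/left/up',(F@f).round(1),(F@l).round(1),F[2].round(1),'t',st['clock'],'rot',st['tool_rot'].round(3))
E
python3 w.py
```

```text
cup TCP -122.8 -65.8 183.9 F fwd/left/up 0.5 0.5 -0.3 t 6.25 rot [-2.386 -0.491 -0.24 ]
```

Request:
apply_moves(
  increments=[
    {"tx":0.002,"ty":0.0003,"tz":0.0,"rx":0.0,"ry":0.0,"rz":0.0,"claw":0.001},
    {"tx":0.004,"ty":0.0007,"tz":0.0,"rx":0.0,"ry":0.0,"rz":0.0,"claw":0.001},
    {"tx":0.006,"ty":0.001,"tz":0.0,"rx":0.0,"ry":0.0,"rz":0.0,"claw":0.001},
    {"tx":0.007,"ty":0.0012,"tz":0.0,"rx":0.0,"ry":0.0,"rz":0.0,"claw":0.001},
    {"tx":0.007,"ty":0.0012,"tz":0.0,"rx":0.0,"ry":0.0,"rz":0.0,"claw":0.001},
  ],
)

```text
clock: 6.75
eef_pos: [608.4, -234.7, 184.2]
tool_rot: [-2.386, -0.491, -0.24]
force: [0.4, 0.6, 0.7]
width: 1.1
```

```bash
python3 w.py
```

```text
cup TCP -115.3 -65.7 184.2 F fwd/left/up 0.5 0.5 0.7 t 6.75 rot [-2.386 -0.491 -0.24 ]
```

No contact yet. I'll advance 4 mm more and read the force.

Request:
apply_moves(
  increments=[
    {"tx":0.0015,"ty":0.0003,"tz":0.0,"rx":0.0,"ry":0.0,"rz":0.0,"claw":0.001},
    {"tx":0.003,"ty":0.0005,"tz":0.0,"rx":0.0,"ry":0.0,"rz":0.0,"claw":0.001},
    {"tx":0.004,"ty":0.0007,"tz":0.0,"rx":0.0,"ry":0.0,"rz":0.0,"claw":0.001},
    {"tx":0.004,"ty":0.0007,"tz":0.0,"rx":0.0,"ry":0.0,"rz":0.0,"claw":0.001},
  ],
)

```text
clock: 7.15
eef_pos: [612.5, -234.0, 184.2]
tool_rot: [-2.386, -0.491, -0.24]
force: [0.0, -0.1, -0.4]
width: 1.3
```

```bash
python3 w.py
```

```text
cup TCP -111.2 -65.7 184.2 F fwd/left/up 0.0 -0.1 -0.4 t 7.15 rot [-2.386 -0.491 -0.24 ]
```

Request:
apply_moves(
  increments=[
    {"tx":0.0012,"ty":0.0002,"tz":0.0,"rx":0.0,"ry":0.0,"rz":0.0,"claw":0.001},
    {"tx":0.0024,"ty":0.0004,"tz":0.0,"rx":0.0,"ry":0.0,"rz":0.0,"claw":0.001},
    {"tx":0.003,"ty":0.0005,"tz":0.0,"rx":0.0,"ry":0.0,"rz":0.0,"claw":0.001},
    {"tx":0.003,"ty":0.0005,"tz":0.0,"rx":0.0,"ry":0.0,"rz":0.0,"claw":0.001},
  ],
)

```text
clock: 7.55
eef_pos: [614.4, -233.8, 184.0]
tool_rot: [-2.386, -0.49, -0.24]
force: [-5.4, -1.2, 2.6]
width: 1.3
```

```bash
python3 w.py
```

```text
cup TCP -109.3 -65.9 184.0 F fwd/left/up -5.5 -0.3 2.6 t 7.55 rot [-2.386 -0.49  -0.24 ]
```

Request:
apply_moves(
  increments=[
    {"tx":0.001,"ty":0.0002,"tz":0.0,"rx":0.0,"ry":0.0,"rz":0.0,"claw":0.001},
    {"tx":0.002,"ty":0.0003,"tz":0.0,"rx":0.0,"ry":0.0,"rz":0.0,"claw":0.001},
    {"tx":0.003,"ty":0.0005,"tz":0.0,"rx":0.0,"ry":0.0,"rz":0.0,"claw":0.001},
    {"tx":0.003,"ty":0.0005,"tz":0.0,"rx":0.0,"ry":0.0,"rz":0.0,"claw":0.001},
  ],
)

```text
clock: 7.95
eef_pos: [618.3, -233.3, 184.0]
tool_rot: [-2.387, -0.491, -0.24]
force: [-2.9, -2.5, 2.0]
width: 1.2
```

```bash
python3 w.py
```

```text
cup TCP -105.4 -66.0 184.0 F fwd/left/up -3.3 -2.0 2.0 t 7.95 rot [-2.387 -0.491 -0.24 ]
```

The force fell from 5.5 to 3.3 N after about 4.5 mm of travel, so the catch has probably tripped. Retracting quickly.

Request:
apply_moves(
  increments=[
    {"tx":-0.045,"ty":-0.01,"tz":0.005,"rx":0.0,"ry":0.0,"rz":0.0,"claw":0.001},
    {"tx":-0.085,"ty":-0.025,"tz":0.01,"rx":0.0,"ry":0.0,"rz":0.0,"claw":0.001},
    {"tx":-0.12,"ty":-0.04,"tz":0.02,"rx":0.0,"ry":0.0,"rz":0.0,"claw":0.001},
    {"tx":-0.13,"ty":-0.06,"tz":0.04,"rx":0.0,"ry":0.0,"rz":0.0,"claw":0.001},
    {"tx":-0.13,"ty":-0.06,"tz":0.06,"rx":0.0,"ry":0.0,"rz":0.0,"claw":0.001},
    {"tx":-0.13,"ty":-0.06,"tz":0.06,"rx":0.0,"ry":0.0,"rz":0.0,"claw":0.001},
  ],
)

```text
clock: 8.55
eef_pos: [489.7, -294.7, 246.6]
tool_rot: [-2.389, -0.496, -0.241]
force: [0.4, 0.6, -0.3]
width: 0.6
```

```bash
python3 w.py
python3 - <<'E'
from sim import *
print(read_state()['qpos'].round(2))
a=get_image('scene');b=get_image('side');np.save('s2.npy',a);np.save('d2.npy',b)
save(np.hstack([cv2.resize(a[75:235,265:395],(390,480),interpolation=2),cv2.resize(b[95:255,290:420],(390,480),interpolation=2)]),'p3.png')
for th in(.3,.4,.5):
  P=cw([-98,105,0])+210*(-np.sin(th)*f-np.cos(th)*l)+u*232
  print(th,P.round(),proj(cam('scene'),P).round(),proj(cam('side'),P).round())
E
```

```text
cup TCP -242.6 -104.6 246.6 F fwd/left/up 0.5 0.5 -0.3 t 8.55 rot [-2.389 -0.496 -0.241]
[ 0.93  0.68  0.05  1.79 -0.96  1.2  -0.02]
0.3 [ 569. -272.  232.] [393. 137.] [408. 169.]
0.4 [ 549. -268.  232.] [396. 144.] [410. 175.]
0.5 [ 529. -262.  232.] [399. 150.] [411. 182.]
```

View pics/p3.png

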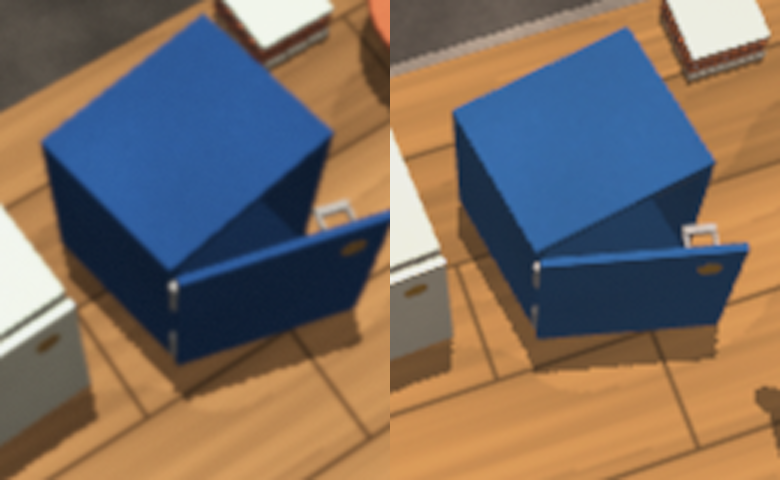

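The door sprang ajar to about 0.42 rad: its top corner is at scene (395,146) and side (409,177). A pale strike loop sticks out behind it near the free edge. I'll move above the gap with the tool straight down.

```bash
cat >> sim.py <<'E'
H=cw([-95,105,0])
def dp(th,r,off,z): return H+r*(-np.sin(th)*f-np.cos(th)*l)+off*(np.cos(th)*f-np.sin(th)*l)+u*z
E
python3 - <<'E'
from sim import *
q=read_state()['qpos']
for yaw in(30,45,70,100):
    print('yaw',yaw); T=down(yaw)
    q1,e,d=trackb(q,dp(.42,207,42,330),T); print(q1.round(2),e.round(1))
    for th,z in((.42,185),(.7,185),(1.0,185),(1.25,185),(1.45,185)):
        q1,e,d=trackb(q1,dp(th,203,42 if th<.5 else 22,z),T,4); print(th,q1.round(2),e.round(1))
cmd(dp(.42,207,42,330),down(45))
E
```

```text
yaw 30
[ 0.22  0.56  0.29  1.39 -0.16  1.22 -0.52] 0.0
0.42 [ 0.24  0.69  0.25  1.58 -0.2   0.91 -0.49] 0.0
0.7 [ 0.24  0.58  0.25  1.79 -0.19  0.79 -0.47] 0.0
1.0 [ 0.21  0.5   0.25  1.96 -0.19  0.7  -0.48] 0.0
1.25 [ 0.15  0.45  0.25  2.07 -0.18  0.64 -0.53] 0.0
1.45 [ 0.08  0.41  0.25  2.15 -0.18  0.6  -0.59] 0.0
yaw 45
[ 0.26  0.55  0.22  1.39 -0.12  1.21 -0.29] 0.0
0.42 [ 0.27  0.68  0.19  1.57 -0.15  0.9  -0.27] 0.0
0.7 [ 0.28  0.58  0.19  1.79 -0.15  0.78 -0.25] 0.0
1.0 [ 0.25  0.5   0.19  1.95 -0.14  0.7  -0.27] 0.0
1.25 [ 0.19  0.44  0.19  2.07 -0.14  0.64 -0.31] 0.0
1.45 [ 0.12  0.4   0.19  2.15 -0.13  0.6  -0.38] 0.0
yaw 70
[ 0.33  0.55  0.11  1.39 -0.06  1.21  0.09] 0.0
0.42 [ 0.33  0.68  0.09  1.57 -0.07  0.9   0.1 ] 0.0
0.7 [ 0.34  0.57  0.09  1.79 -0.07  0.78  0.11] 0.0
1.0 [ 0.32  0.5   0.09  1.95 -0.06  0.7   0.09] 0.0
1.25 [ 0.27  0.44  0.08  2.07 -0.06  0.64  0.04] 0.0
1.45 [ 0.2   0.4   0.08  2.14 -0.06  0.6  -0.02] 0.0
yaw 100
[ 0.41  0.55 -0.03  1.38  0.02  1.21  0.55] 0.0
0.42 [ 0.4   0.68 -0.03  1.56  0.03  0.9   0.54] 0.0
0.7 [ 0.42  0.57 -0.04  1.78  0.03  0.78  0.55] 0.0
1.0 [ 0.41  0.5  -0.04  1.94  0.03  0.7   0.52] 0.0
1.25 [ 0.36  0.44 -0.04  2.06  0.03  0.64  0.47] 0.0
1.45 [ 0.3   0.4  -0.05  2.14  0.03  0.6   0.41] 0.0
pos [ 489.1 -292.6  244.3] F [-0.3  1.  -0.5] q [ 0.93  0.68  0.05  1.8  -0.96  1.2  -0.02] t 8.65
SHIFT [0.1    0.0186 0.0857] TURN [-9.86  2.96  8.84]
```

Request:
apply_moves(
  increments=[
    {"tx":-0.01,"ty":-0.01,"tz":0.04,"rx":0.0,"ry":0.0,"rz":0.0,"claw":0.001},
    {"tx":-0.01,"ty":-0.01,"tz":0.08,"rx":-1.0,"ry":0.3,"rz":0.9,"claw":0.001},
    {"tx":-0.01,"ty":-0.01,"tz":0.11,"rx":-2.0,"ry":0.6,"rz":1.8,"claw":0.001},
    {"tx":0.0,"ty":0.0,"tz":0.12,"rx":-3.2,"ry":0.96,"rz":2.87,"claw":0.001},
    {"tx":0.02,"ty":0.0,"tz":0.12,"rx":-4.4,"ry":1.32,"rz":3.94,"claw":0.001},
    {"tx":0.04,"ty":0.01,"tz":0.12,"rx":-5.6,"ry":1.68,"rz":5.0,"claw":0.001},
    {"tx":0.06,"ty":0.01,"tz":0.11,"rx":-6.8,"ry":2.04,"rz":6.1,"claw":0.001},
    {"tx":0.08,"ty":0.015,"tz":0.1,"rx":-8.0,"ry":2.4,"rz":7.17,"claw":0.001},
    {"tx":0.09,"ty":0.0186,"tz":0.09,"rx":-9.2,"ry":2.76,"rz":8.25,"claw":0.001},
    {"tx":0.1,"ty":0.0186,"tz":0.0857,"rx":-9.86,"ry":2.96,"rz":8.84,"claw":0.001},
    {"tx":0.1,"ty":0.0186,"tz":0.0857,"rx":-9.86,"ry":2.96,"rz":8.84,"claw":0.001},
    {"tx":0.1,"ty":0.0186,"tz":0.0857,"rx":-9.86,"ry":2.96,"rz":8.84,"claw":0.001},
  ],
)

```text
clock: 9.85
eef_pos: [588.0, -273.7, 328.6]
tool_rot: [-3.14, 0.0, 0.784]
force: [-0.9, -0.5, 0.0]
width: 0.8
```

Run:
```python
from sim import *
cmd(dp(.42,207,42,330),down(45)); w=get_image('wrist'); c=cam('wrist'); np.save('w4.npy',w)
for P in(dp(.42,210,0,232),dp(.42,210,-10,232),dp(.42,0,0,232),cw([-87,-105,230]),cw([-87,105,230]),dp(.42,205,40,188)): print(P.round(),proj(c,P).round())
save(w,'w4.png')
```

```text
pos [ 588.  -273.7  328.6] F [-0.9 -0.5  0. ] q [ 0.31  0.55  0.14  1.39 -0.08  1.21 -0.33] t 9.85
SHIFT [ 0.0011 -0.0002  0.0014] TURN [-0.01 -0.02  0.02]
[ 548. -267.  232.] [272. 226.]
[ 538. -264.  232.] [260. 233.]
[599. -63. 232.] [ 76. -63.]
[ 643. -269.  230.] [370. 133.]
[607. -62. 230.] [ 84. -75.]
[ 588. -272.  188.] [316. 179.]
```

View pics/w4.png

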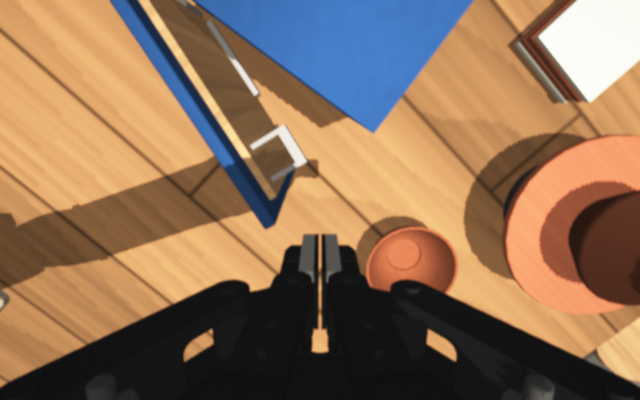

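The wrist view confirms the model: free corner at (272,226) as predicted, carcass corner at (375,131). The strike loop spans (250,150)–(304,161)–(287,126). Next, the loop's extent in door coordinates.

Run:
```python
from sim import *
c=cam('wrist'); th=.42; d=-np.sin(th)*f-np.cos(th)*l; n=np.cos(th)*f-np.sin(th)*l
for z in(195,188,180):
  for p in((250,150),(287,126),(304,161),(274,181)):
    r=onz(c,p,z)-H; print(z,p,'r',(r@d).round(1),'behind',(r@n).round(1))
r=onz(c,(272,228),232)-H; print('corner r',(r@d),(r@n))
```

```text
195 (250, 150) r 157.1 behind 8.4
195 (287, 126) r 156.3 behind 43.1
195 (304, 161) r 186.2 behind 40.1
195 (274, 181) r 187.7 behind 11.0
188 (250, 150) r 157.2 behind 6.7
188 (287, 126) r 156.4 behind 42.3
188 (304, 161) r 187.1 behind 39.2
188 (274, 181) r 188.6 behind 9.4
180 (250, 150) r 157.4 behind 4.7
180 (287, 126) r 156.6 behind 41.4
180 (304, 161) r 188.1 behind 38.2
180 (274, 181) r 189.6 behind 7.5
corner r 211.28344295287957 -0.44990604645884086
```

```bash
cat >> sim.py <<'E'
dyaw=lambda th:180+np.degrees(v[2])-90-np.degrees(th)
E
python3 - <<'E'
from sim import *
cmd(dp(.42,208,40,330),down(dyaw(.42)));cmd(dp(.42,208,40,186),down(dyaw(.42)))
q=read_state()['qpos']
for th,o,z in((.42,40,186),(.42,20,186),(.7,20,186),(1,20,186),(1.25,20,186),(1.45,20,186)):
    q,e,d=trackb(q,dp(th,206,o,z),down(dyaw(th)),5);print(th,q.round(2),e.round(2),dp(th,206,o,z).round())
E
```

```text
pos [ 587.3 -275.4  329.2] F [-0.6 -0.5 -0.2] q [ 0.31  0.55  0.14  1.39 -0.08  1.21 -0.33] t 9.9
SHIFT [-0.0004  0.0009  0.0008] TURN [ 0.   -0.01  6.19]
pos [ 587.3 -275.4  329.2] F [-0.6 -0.5 -0.2] q [ 0.31  0.55  0.14  1.39 -0.08  1.21 -0.33] t 9.9
SHIFT [-0.0004  0.0009 -0.1432] TURN [ 0.   -0.01  6.19]
0.42 [ 0.4   0.67 -0.02  1.57  0.01  0.9   0.13] 0.0 [ 587. -273.  186.]
0.42 [ 0.4   0.65 -0.02  1.63  0.01  0.87  0.13] 0.0 [ 568. -268.  186.]
0.7 [ 0.37  0.57  0.06  1.79 -0.04  0.78 -0.08] 0.0 [ 513. -251.  186.]
1 [ 0.28  0.49  0.14  1.96 -0.1   0.7  -0.34] 0.0 [ 461. -217.  186.]
1.25 [ 0.17  0.44  0.22  2.08 -0.15  0.64 -0.59] 0.0 [ 427. -178.  186.]
1.45 [ 0.06  0.4   0.28  2.16 -0.19  0.6  -0.81] 0.0 [ 408. -141.  186.]
```

Request:
apply_moves(
  increments=[
    {"tx":0.0,"ty":0.001,"tz":0.0,"rx":0.0,"ry":0.0,"rz":1.55,"claw":0.001},
    {"tx":0.0,"ty":0.001,"tz":0.0,"rx":0.0,"ry":0.0,"rz":3.1,"claw":0.001},
    {"tx":0.0,"ty":0.001,"tz":-0.01,"rx":0.0,"ry":0.0,"rz":4.65,"claw":0.001},
    {"tx":0.0,"ty":0.001,"tz":-0.02,"rx":0.0,"ry":0.0,"rz":6.2,"claw":0.001},
    {"tx":0.0,"ty":0.001,"tz":-0.045,"rx":0.0,"ry":0.0,"rz":6.2,"claw":0.001},
    {"tx":0.0,"ty":0.001,"tz":-0.07,"rx":0.0,"ry":0.0,"rz":6.2,"claw":0.001},
    {"tx":0.0,"ty":0.001,"tz":-0.095,"rx":0.0,"ry":0.0,"rz":6.2,"claw":0.001},
    {"tx":0.0,"ty":0.001,"tz":-0.12,"rx":0.0,"ry":0.0,"rz":6.2,"claw":0.001},
    {"tx":0.0,"ty":0.001,"tz":-0.143,"rx":0.0,"ry":0.0,"rz":6.2,"claw":0.001},
    {"tx":0.0,"ty":0.001,"tz":-0.143,"rx":0.0,"ry":0.0,"rz":6.2,"claw":0.001},
    {"tx":0.0,"ty":0.001,"tz":-0.143,"rx":0.0,"ry":0.0,"rz":6.2,"claw":0.001},
  ],
)

```text
clock: 11.0
eef_pos: [587.5, -275.3, 187.3]
tool_rot: [3.141, 0.001, 1.322]
force: [-0.4, -0.3, 0.2]
width: 1.1
```

Run:
```python
from sim import *
st=read_state();print(st['eef_pos'],st['force'])
w=get_image('wrist'); save(w,'w5.png')
for th,o in((.42,19),(.47,19),(.52,19),(.57,19),(.62,19),(.67,19),(.72,19)):
    cmd(dp(th,206,o,186),down(dyaw(th)))
```

```text
[ 587.48871654 -275.28743966  187.3438314 ] [-0.40116992 -0.34239476  0.23304978]
pos [ 588.3 -275.2  188.2] F [ 0.3 -0.5  0.1] q [ 0.39  0.67 -0.    1.57  0.    0.9   0.14] t 11.05
SHIFT [-0.0213  0.0079 -0.0022] TURN [ 0.02  0.02 -0.01]
pos [ 588.3 -275.2  188.2] F [ 0.3 -0.5  0.1] q [ 0.39  0.67 -0.    1.57  0.    0.9   0.14] t 11.05
SHIFT [-0.0314  0.0097 -0.0022] TURN [ 0.02  0.02 -0.58]
pos [ 588.3 -275.2  188.2] F [ 0.3 -0.5  0.1] q [ 0.39  0.67 -0.    1.57  0.    0.9   0.14] t 11.05
SHIFT [-0.0415  0.0121 -0.0022] TURN [ 0.02  0.02 -1.15]
pos [ 588.3 -275.2  188.2] F [ 0.3 -0.5  0.1] q [ 0.39  0.67 -0.    1.57  0.    0.9   0.14] t 11.05
SHIFT [-0.0514  0.015  -0.0022] TURN [ 0.02  0.02 -1.73]
pos [ 588.3 -275.2  188.2] F [ 0.3 -0.5  0.1] q [ 0.39  0.67 -0.    1.57  0.    0.9   0.14] t 11.05
SHIFT [-0.0612  0.0184 -0.0022] TURN [ 0.02  0.02 -2.3 ]
pos [ 588.3 -275.2  188.2] F [ 0.3 -0.5  0.1] q [ 0.39  0.67 -0.    1.57  0.    0.9   0.14] t 11.05
SHIFT [-0.0708  0.0222 -0.0022] TURN [ 0.02  0.02 -2.87]
pos [ 588.3 -275.2  188.2] F [ 0.3 -0.5  0.1] q [ 0.39  0.67 -0.    1.57  0.    0.9   0.14] t 11.05
SHIFT [-0.0802  0.0266 -0.0022] TURN [ 0.02  0.02 -3.44]
```

View pics/w5.png

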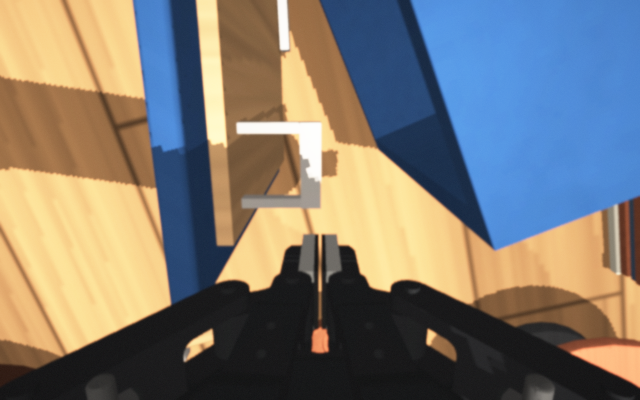

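The finger is behind the door, just outside the strike loop (loop rows 122–207, fingertip row 235) and the liner ends at row 245. Now I'll push along the arc at r=204.

```bash
cat > arc.py <<'E'
from sim import *
a,b,n,r,o=map(float,sys.argv[1:])
st=read_state(); R=Ro.from_euler('xyz',st['tool_rot']); print(st['eef_pos'].round(1),st['force'].round(1),st['qpos'].round(2),st['clock'])
for th in np.linspace(a,b,int(n)):
    s=(dp(th,r,o,187)-st['eef_pos'])/1000; t=(down(dyaw(th))*R.inv()).as_rotvec(degrees=True)/5; print(round(th,2),s.round(4),t.round(2))
E
python3 arc.py .42 .86 12 204 20
```

```text
[ 588.3 -275.2  188.2] [ 0.3 -0.5  0.1] [ 0.39  0.67 -0.    1.57  0.    0.9   0.14] 11.05
0.42 [-0.0198  0.0095 -0.0012] [ 0.02  0.02 -0.01]
0.46 [-0.0279  0.0109 -0.0012] [ 0.02  0.02 -0.47]
0.5 [-0.0359  0.0127 -0.0012] [ 0.02  0.02 -0.92]
0.54 [-0.0438  0.0147 -0.0012] [ 0.02  0.02 -1.38]
0.58 [-0.0517  0.0171 -0.0012] [ 0.02  0.02 -1.84]
0.62 [-0.0594  0.0197 -0.0012] [ 0.02  0.02 -2.3 ]
0.66 [-0.0671  0.0227 -0.0012] [ 0.02  0.02 -2.76]
0.7 [-0.0746  0.026  -0.0012] [ 0.02  0.02 -3.22]
0.74 [-0.082   0.0296 -0.0012] [ 0.02  0.02 -3.67]
0.78 [-0.0892  0.0334 -0.0012] [ 0.02  0.02 -4.13]
0.82 [-0.0963  0.0376 -0.0012] [ 0.02  0.02 -4.59]
0.86 [-0.1032  0.042  -0.0012] [ 0.02  0.02 -5.05]
```

Request:
apply_moves(
  increments=[
    {"tx":-0.02,"ty":0.0095,"tz":-0.001,"rx":0.0,"ry":0.0,"rz":0.0,"claw":0.001},
    {"tx":-0.028,"ty":0.011,"tz":-0.001,"rx":0.0,"ry":0.0,"rz":-0.47,"claw":0.001},
    {"tx":-0.036,"ty":0.0127,"tz":-0.001,"rx":0.0,"ry":0.0,"rz":-0.92,"claw":0.001},
    {"tx":-0.044,"ty":0.0147,"tz":-0.001,"rx":0.0,"ry":0.0,"rz":-1.38,"claw":0.001},
    {"tx":-0.052,"ty":0.017,"tz":-0.001,"rx":0.0,"ry":0.0,"rz":-1.84,"claw":0.001},
    {"tx":-0.0595,"ty":0.0197,"tz":-0.001,"rx":0.0,"ry":0.0,"rz":-2.3,"claw":0.001},
    {"tx":-0.067,"ty":0.0227,"tz":-0.001,"rx":0.0,"ry":0.0,"rz":-2.76,"claw":0.001},
    {"tx":-0.0745,"ty":0.026,"tz":-0.001,"rx":0.0,"ry":0.0,"rz":-3.22,"claw":0.001},
    {"tx":-0.082,"ty":0.0296,"tz":-0.001,"rx":0.0,"ry":0.0,"rz":-3.67,"claw":0.001},
    {"tx":-0.089,"ty":0.0334,"tz":-0.001,"rx":0.0,"ry":0.0,"rz":-4.13,"claw":0.001},
    {"tx":-0.0963,"ty":0.0376,"tz":-0.001,"rx":0.0,"ry":0.0,"rz":-4.59,"claw":0.001},
    {"tx":-0.1032,"ty":0.042,"tz":-0.001,"rx":0.0,"ry":0.0,"rz":-5.05,"claw":0.001},
  ],
)

```text
clock: 12.25
eef_pos: [486.6, -232.0, 187.7]
tool_rot: [3.137, -0.002, 0.881]
force: [1.1, 0.9, 3.0]
width: 1.2
```

```bash
python3 arc.py .88 1.28 12 204 20; python3 -c "
from h import *
save(get_image('wrist'),'w6.png')"
```

```text
[ 486.6 -232.   187.7] [1.1 0.9 3. ] [ 0.31  0.53  0.12  1.88 -0.09  0.73 -0.2 ] 12.25
0.88 [-0.0048  0.0011 -0.0007] [ 0.02  0.06 -0.22]
0.92 [-0.0108  0.0055 -0.0007] [ 0.02  0.06 -0.64]
0.95 [-0.0167  0.0101 -0.0007] [ 0.02  0.06 -1.06]
0.99 [-0.0224  0.0149 -0.0007] [ 0.03  0.06 -1.47]
1.03 [-0.0279  0.02   -0.0007] [ 0.03  0.06 -1.89]
1.06 [-0.0332  0.0252 -0.0007] [ 0.03  0.05 -2.31]
1.1 [-0.0384  0.0306 -0.0007] [ 0.03  0.05 -2.72]
1.13 [-0.0433  0.0362 -0.0007] [ 0.03  0.05 -3.14]
1.17 [-0.048   0.0419 -0.0007] [ 0.03  0.05 -3.56]
1.21 [-0.0525  0.0479 -0.0007] [ 0.03  0.05 -3.97]
1.24 [-0.0568  0.054  -0.0007] [ 0.03  0.05 -4.39]
1.28 [-0.0609  0.0602 -0.0007] [ 0.03  0.05 -4.81]
```

View pics/w6.png

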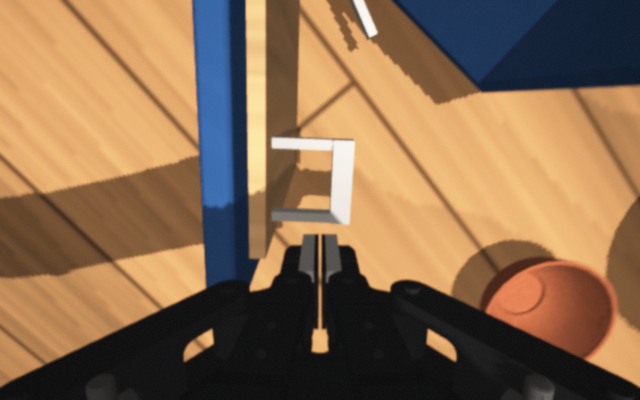

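The door is following the finger, parallel to the tool, with the loop still clear. I'll continue the push.

Request:
apply_moves(
  increments=[
    {"tx":-0.005,"ty":0.001,"tz":0.0,"rx":0.0,"ry":0.0,"rz":-0.22,"claw":0.001},
    {"tx":-0.011,"ty":0.0055,"tz":0.0,"rx":0.0,"ry":0.0,"rz":-0.64,"claw":0.001},
    {"tx":-0.0167,"ty":0.01,"tz":0.0,"rx":0.0,"ry":0.0,"rz":-1.06,"claw":0.001},
    {"tx":-0.0224,"ty":0.015,"tz":0.0,"rx":0.0,"ry":0.0,"rz":-1.47,"claw":0.001},
    {"tx":-0.028,"ty":0.02,"tz":0.0,"rx":0.0,"ry":0.0,"rz":-1.89,"claw":0.001},
    {"tx":-0.0332,"ty":0.025,"tz":0.0,"rx":0.0,"ry":0.0,"rz":-2.31,"claw":0.001},
    {"tx":-0.0384,"ty":0.0306,"tz":0.0,"rx":0.0,"ry":0.0,"rz":-2.72,"claw":0.001},
    {"tx":-0.0433,"ty":0.036,"tz":0.0,"rx":0.0,"ry":0.0,"rz":-3.14,"claw":0.001},
    {"tx":-0.048,"ty":0.042,"tz":0.0,"rx":0.0,"ry":0.0,"rz":-3.56,"claw":0.001},
    {"tx":-0.0525,"ty":0.048,"tz":0.0,"rx":0.0,"ry":0.0,"rz":-3.97,"claw":0.001},
    {"tx":-0.0568,"ty":0.054,"tz":0.0,"rx":0.0,"ry":0.0,"rz":-4.39,"claw":0.001},
    {"tx":-0.061,"ty":0.06,"tz":0.0,"rx":0.0,"ry":0.0,"rz":-4.81,"claw":0.001},
  ],
)

```text
clock: 13.5
eef_pos: [425.7, -172.2, 187.1]
tool_rot: [3.138, -0.003, 0.462]
force: [2.4, 0.6, 6.6]
width: 1.0
```

```bash
python3 arc.py 1.28 1.48 7 203 20
```

```text
[ 425.7 -172.2  187.1] [2.4 0.6 6.6] [ 0.14  0.44  0.25  2.09 -0.18  0.63 -0.6 ] 13.5
1.28 [ 0.0009  0.0009 -0.0001] [ 0.02  0.05 -0.  ]
1.31 [-0.0026  0.0067 -0.0001] [ 0.02  0.05 -0.39]
1.35 [-0.0059  0.0126 -0.0001] [ 0.02  0.05 -0.77]
1.38 [-0.0091  0.0187 -0.0001] [ 0.02  0.05 -1.15]
1.41 [-0.012   0.0248 -0.0001] [ 0.03  0.05 -1.53]
1.45 [-0.0147  0.0311 -0.0001] [ 0.03  0.05 -1.91]
1.48 [-0.0172  0.0374 -0.0001] [ 0.03  0.05 -2.3 ]
```

Request:
apply_moves(
  increments=[
    {"tx":-0.0026,"ty":0.0067,"tz":0.0,"rx":0.0,"ry":0.0,"rz":-0.39,"claw":0.001},
    {"tx":-0.006,"ty":0.0126,"tz":0.0,"rx":0.0,"ry":0.0,"rz":-0.77,"claw":0.001},
    {"tx":-0.009,"ty":0.0187,"tz":0.0,"rx":0.0,"ry":0.0,"rz":-1.15,"claw":0.001},
    {"tx":-0.012,"ty":0.0248,"tz":0.0,"rx":0.0,"ry":0.0,"rz":-1.53,"claw":0.001},
    {"tx":-0.0147,"ty":0.031,"tz":0.0,"rx":0.0,"ry":0.0,"rz":-1.91,"claw":0.001},
    {"tx":-0.0147,"ty":0.031,"tz":0.0,"rx":0.0,"ry":0.0,"rz":-1.91,"claw":0.001},
  ],
)

```text
clock: 14.1
eef_pos: [409.9, -140.5, 186.9]
tool_rot: [3.14, -0.002, 0.297]
force: [-0.9, -0.5, 8.0]
width: 1.2
```

Run:
```python
from sim import *
st=read_state();print(st['eef_pos'],st['force'],st['clock'])
w=get_image('wrist');c=cam('wrist');save(w,'w7.png')
for th in(1.3,1.4,1.45,1.5):print(th,proj(c,dp(th,60,-10,232)).round(),proj(c,dp(th,200,-10,232)).round())
```

```text
[ 409.90975349 -140.45641539  186.91967297] [-0.88524766 -0.52975832  7.95847029] 14.1
1.3 [ 224. -283.] [320. 306.]
1.4 [ 194. -286.] [255. 309.]
1.45 [ 179. -289.] [223. 308.]
1.5 [ 165. -293.] [190. 306.]
```

View pics/w7.png

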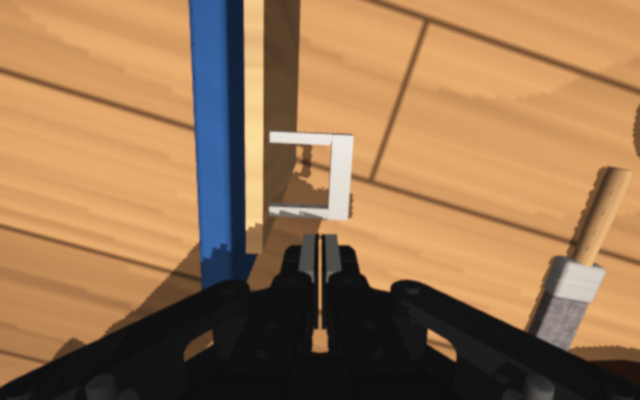

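The door stands parallel to the tool, at about 1.45–1.48 rad: outer line from (190,0) to (203,280). The loop and brush are untouched. Backing the finger off sideways, then up.

Request:
apply_moves(
  increments=[
    {"tx":0.002,"ty":-0.01,"tz":0.0,"rx":0.0,"ry":0.0,"rz":0.0,"claw":0.001},
    {"tx":0.003,"ty":-0.02,"tz":0.0,"rx":0.0,"ry":0.0,"rz":0.0,"claw":0.001},
    {"tx":0.004,"ty":-0.03,"tz":0.0,"rx":0.0,"ry":0.0,"rz":0.0,"claw":0.001},
    {"tx":0.005,"ty":-0.045,"tz":0.005,"rx":0.0,"ry":0.0,"rz":0.0,"claw":0.001},
    {"tx":0.01,"ty":-0.06,"tz":0.02,"rx":0.0,"ry":0.0,"rz":0.0,"claw":0.001},
    {"tx":0.01,"ty":-0.08,"tz":0.05,"rx":0.0,"ry":0.0,"rz":0.0,"claw":0.001},
    {"tx":0.01,"ty":-0.1,"tz":0.09,"rx":0.0,"ry":0.0,"rz":0.0,"claw":0.001},
    {"tx":0.01,"ty":-0.13,"tz":0.13,"rx":0.0,"ry":0.0,"rz":0.0,"claw":0.001},
    {"tx":0.01,"ty":-0.16,"tz":0.16,"rx":0.0,"ry":0.0,"rz":0.0,"claw":0.001},
    {"tx":0.01,"ty":-0.2,"tz":0.18,"rx":0.0,"ry":0.0,"rz":0.0,"claw":0.001},
    {"tx":0.01,"ty":-0.2,"tz":0.18,"rx":0.0,"ry":0.0,"rz":0.0,"claw":0.001},
    {"tx":0.01,"ty":-0.2,"tz":0.18,"rx":0.0,"ry":0.0,"rz":0.0,"claw":0.001},
  ],
)

```text
clock: 15.35
eef_pos: [418.4, -342.0, 366.0]
tool_rot: [3.141, 0.0, 0.295]
force: [0.5, 0.7, -1.3]
width: 0.9
```

Run:
```python
from sim import *
st=read_state();print(st['eef_pos'],st['force'],st['clock'])
a=get_image('scene');b=get_image('side')
save(np.vstack([cv2.resize(a[70:250,160:480],(530,298),interpolation=2),cv2.resize(b[90:270,190:510],(530,298),interpolation=2)]),'p8.png')
for n in('scene','side'):print(n,[proj(cam(n),dp(t,210,-5,232)).round(1) for t in(1.3,1.4,1.5)])
```

```text
[ 418.44073223 -342.04303557  365.9856167 ] [ 0.486694    0.73978324 -1.27065777] 15.35
scene [array([392. , 207.6]), array([387.7, 214. ]), array([382.6, 219.9])]
side [array([389.8, 230.8]), array([384.4, 235.4]), array([378.5, 239.4])]
```

View pics/p8.png

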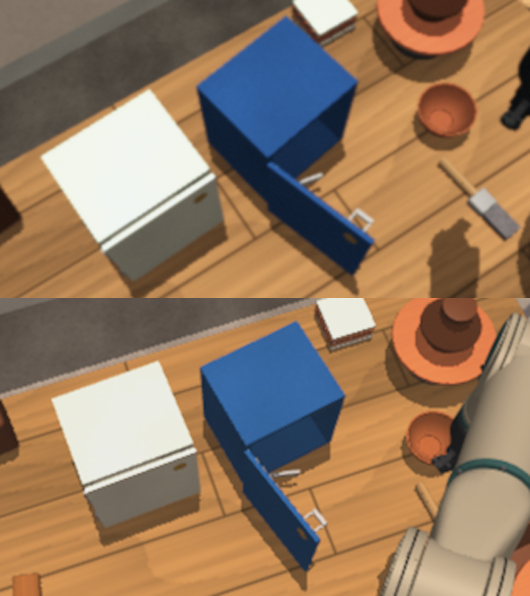

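The door's free corner is at scene (384.6,215.5) and side (382,236.7), which gives about 1.43 rad. The white cupboard is shut and the bowl and brush have not moved. Handing in.

```bash
python3 -c "
from cell import *
print(finish_job())"
```

```text
the job is handed in; nothing more can be done
None
```

The blue cupboard is open and I handed the job in at about 15.5 s on the robot's clock.

- **Press:** the leaned fingertips met the brass disc. The force rose to about 5.5 N, then dropped to 3.3 N after roughly 4.5 mm, as the catch let go. I pulled the finger away and the door sprang ajar by itself to about 0.42 rad.
- **Push:** with closed fingers pointing straight down, I reached behind the free edge, just outside the catch's strike loop. I pushed the door round its arc without gripping it, then backed off and up.

**Last checks**
- The scene and side pictures put the door at about 1.43 rad, so nearly square to the cupboard. The wrist picture had suggested slightly more, 1.47 to 1.48.
- The white cupboard is shut, and the bowl and brush look unmoved. I did not look into the cupboards for the jars or check the mug, and only a corner of the wooden rib showed in the last picture. The arm never went near any of these.
- The arm is clear of everything, with the wrist force near zero.

**What went wrong on the way**
- My first lean direction ran into joint limits, so I changed to a different one. Nothing was touched.
- The disc was 4 to 6 mm further back than my first estimate, so I found it by force.
- During the last part of the push the wrist read up to 8 N upward. I put that down to friction and did not look into it. It was gone after the retreat.

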